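Restock the bench flow rack of a tyre bay

ROBOT

A 6-joint arm with a two-finger parallel gripper is mounted at the origin on the work surface. World frame = base frame: x ahead of the robot, y to its left, z up, the work surface at z = 0. Lengths are in m, angles in rad, forces in N, time in s.
With the tool pointing down it reaches from about 0.375 to 0.975 m from the base axis. Payload 3.8 kg.
Tool frame: the origin (TCP) lies at the very end of the fingers, on their centre line; the grasp point (between the pads) lies 19 mm behind it; z points along the fingers, y is the direction in which the jaws open and shut (so a half turn about z gives the same grasp; the last joint's range is limited). The gripper opens to 85 mm and grips with 20 to 120 N. Pads are 22 mm wide; open, the fingers measure 114 mm over their backs; the gripper's body (76 mm by 85 mm) begins 54 mm behind the grasp point. The pads swing forward as they close: fully open they stand 13 mm farther back than shut.
Start: joints at [1.255, 0.264, 1.604, -0, 1.274, -0.037], TCP at [0.186, 0.649, 0.231] pointing down, gripper open.
Joint ranges: [-2.63, 2.63], [-0.94, 2.18], [0.31, 2.57], [-1.31, 4.45], [0, 2.66], [-2.55, 2.55]. Speed limits (rad/s): [2.57, 2.57, 3.14, 3.14, 3.14, 3.14].

INTERFACE

Orientations are given as a rotation vector (axis times angle).
In Python, from workcell import bot gives the robot as it stands.
- The arm moves only by the tool jog_arm, never from a script. Its argument "plan" is a list of rows, each an object of numbers: "claw": the closure, from 0 (fully open) to 1 (shut); "x", "y", "z": the shift along the tool's x, y, z in m; "turn": the turn about the tool's z in degrees. In form: [{"claw": .., "x": .., "y": .., "z": .., "turn": ..}, ...]. A call has 1 to 10 rows; each row shifts and turns the commanded pose from where the row before left it, along the tool's axes as they then stand; what a row does not reach is not made up. A row lasts 1/8 s, in which the tool goes at most 62.5 mm and 10.7 degrees, less where a joint would pass 70% of its speed; a pose out of reach is approached as far as the arm can. A call is refused whole if a number of a shift passes 0.0625 or a number of a turn 10.7, either way. A call with a gripper value outside its range is refused whole. The fingers move at their own pace and stop on an object; "newtons" is the grip in N (left out, the last holds). Time passes only in rows, so rows that do not move let the fingers close. It gives the time, the measured TCP pose, the force and the opening at its end, in the units of the state.
- bot.read_state(): the state, without advancing time (a new reading comes with each control period).
- bot.read_camera(name): name is "scene" or "top"; returns the picture (480x640x3 uint8, red, green, blue); there is no depth.
- bot.camera_params(name): a dict with "fx", "fy", "cx", "cy" (pixels), "D" ([k1, k2, p1, p2, k3] as OpenCV has them; the pictures are not rectified), "world_to_cam" (4x4, takes a point from world to camera coordinates). Camera axes: x right, y up, looking along -z (the intrinsics and any distortion apply to the point x, -y, -z); pixel columns grow to the right and rows downward; lengths in m; the calibration is good to about 2 mm. A picture is of the moment at which its call begins. camera_params takes no time and is no camera call.
- bot.finish_job(): hands the job in, once; it reports no verdict.
The state is a dict: "time": time; "q": joint angles; "joint_vel": joint speeds; "joint_torque": joint torques, N m; "tool_pos": TCP position; "tcp_rot": TCP orientation; "wrist_force": force on the tool from outside, world axes, zero at the start; "torque": the same for the moment, N m; "width": opening from 0.0 (shut) to 1.0 (fully open).
Only numpy, scipy, OpenCV 4.12 (cv2) and the standard library are available. Lean on these libraries where they do the work, as an engineer would, in place of code of your own. Each camera call takes 0.05 s, during which the arm holds its last target. There are 200 camera calls.

TASK

Top up the lower tier of the sloped roller rack from its near, high end: put the loose tin into the lane that already has a tin at its far stop, and the loose carton, long side along the lane, into the lane that already has a carton. Keep them upright, set each one down gently on the rollers between the lane guides, under the upper tier, without the arm or gripper bumping the rack, and let go so that it rolls forward by itself until it rests against the one in front. Leave the other things on the bench where they are.

Things in the scene. Friction and masses are not known exactly. Their poses are not given: they have to be found in the camera images.
- rack: Sizes in mm. Two-tier aluminium flow rack fixed to the bench, 310 long, 320 wide, 335 high with the stock on top. Origin on the bench under its middle; x level along the lanes, from the near loading end (-155) to the far stops (+154), 40 high; z up. Lower tier: two equal roller lanes centred at y = +55 and -55, falling 6 deg (0.105 rad) to +x; roller tops 85 above the bench at x = 0, 101 at the loading end. Posts at x = -50 and +30, y = +-147.
- lane_left_load (a point): Point on the roller-top plane, centre line of the +y lane, 38 inside the loading end: a good place for the middle of an item's underside when it is let go. Rollers: grey, free-turning, 19 thick, 26 apart, lightly braked (things roll at about 0.1 m/s). Lane 78 wide between guides that stand 14 above the rollers; flared lead-ins reach 30 nearer.
- lane_right_load (a point): The same point in the -y lane.
- deck_edge (a point): Middle of the upper tier's near lower edge. The upper deck is parallel to the lanes, its underside 175 above the roller tops, 270 wide, 22 thick with 42 high side rails, and reaches from here 177 further along x. An item fits in under it, but an upright gripper over the item does not: lean the tool 30 to 45 deg, its back towards the loader.
- tin: The loose tin to be loaded: round steel tin with plain paper label and lever lid, 68 mm diameter, 95 mm high, 0.25 to 0.5 kg, standing on one of the two steel risers (flat, 200 x 150 mm, 90 mm high) left and right of the rack; the carton stands on the other. Origin: centre of its underside, z up.
- carton: The loose carton to be loaded: brown cardboard, 90 mm long (x), 62 mm wide (y), 80 mm high, 0.35 to 0.7 kg, blank labels on its ends, standing on the other riser, its x axis within 26 degrees of the robot's. Origin: centre of its underside, z up.
- front_tin_foot (a point): Centre of the underside of the tin already in the rack: same kind of tin, standing on the rollers against the stop of one lane (either one).
- front_carton_foot (a point): Centre of the underside of the carton already in the rack: same kind of carton, standing on the rollers against the stop of the other lane, its x axis along the lane.
- wheel_nut: Bystander: black castellated centre-lock wheel nut, 72 mm diameter, 38 mm high, on the bench in front of the rack. Origin: centre of its underside.
- soap_bottle: Bystander: white soap bottle, 64 mm diameter, 170 mm high, to the right (-y) of the rack. Origin: centre of its underside.

How it is judged:
At the end, for the whole second after the job is handed in: Tin and carton each stand upright and at rest in the lane behind their own kind, touching it or within 6 mm (feet 60 to 74 mm apart for tins, 80 to 97 mm for cartons, carton lengthwise within 11 degrees); the two front ones still stand against their stops (distance between tin and front_tin_foot between 0.06 and 0.074 m and angle between each of tin, carton, front_tin_foot, front_carton_foot's own z axis and vertical below 0.2 rad and linear speed of each of tin, carton below 0.02 m/s and distance between carton and front_carton_foot between 0.08 and 0.097 m and angle between the x axis of carton and the x axis of rack, either way round below 0.2 rad and x of front_tin_foot in the frame of rack above 0.114 m and x of front_carton_foot in the frame of rack above 0.103 m).
It fails at once if the tin or the carton is dropped or flung: out of the gripper it moves faster than 0.5 m/s ((linear speed of tin above 0.5 m/s and contact force between the fingers and tin below 0.1 N) or (linear speed of carton above 0.5 m/s and contact force between the fingers and carton below 0.1 N)).
It fails at once if the tin or the carton is tipped more than 35 degrees (angle between any of tin, carton's own z axis and vertical above 0.61 rad).
It fails at once if the arm or the gripper's body bumps the rack with more than 12 N (contact force between the arm and rack above 12 N).
It fails at once if the wheel nut or the soap bottle is moved more than 20 mm (distance of any of wheel_nut, soap_bottle from where it was at the start of the episode above 0.02 m).
It also fails if it takes over 61 s, if anything falls off the work surface, if the arm or the gripper's body presses on something with over 40 N, if the wrist force passes 120 N, or if a joint passes its speed limit or range.

## Working session

There is one attempt and no reset: what is moved stays moved. The work goes in short steps, Python scripts to look and compute and a tool call to move; the robot and the scene stay as the last step left them, time stands still between calls to the robot, and variables do not carry over. Pictures are saved under pics/ and viewed, about 8 in all and at most 12, crops included, and the job is handed in when it is done.

Besides the shell and the picture viewer there is one more tool, called after "Emit:" as a command line: name --argument value ..., lists and objects as JSON in quotes. jog_arm: Moves the arm, as the interface text tells. Its arguments: {"type":"object","properties":{"plan":{"type":"array","items":{"type":"object","properties":{"claw":{"type":"number"},"x":{"type":"number"},"y":{"type":"number"},"z":{"type":"number"},"turn":{"type":"number"}}}},"newtons":{"type":"number"}},"required":["plan"]}

```bash
mkdir -p pics; ls; python3 - <<'E'
from workcell import bot
import cv2,numpy as np
for n in("scene","top"):
    im=bot.read_camera(n); cv2.imwrite(f"pics/{n}0.png",im[:,:,::-1])
    p=bot.camera_params(n); print(n,{k:np.round(np.array(v),4).tolist() for k,v in p.items()})
s=bot.read_state(); print(s)
E
```

```text
pics
scene {'fx': 490.7406, 'fy': 490.7406, 'cx': 320.9688, 'cy': 240.2745, 'D': [-0.0895, 0.0, 0.0, 0.0, 0.0], 'world_to_cam': [[0.9253, -0.3792, -0.0011, -0.5755], [0.3621, 0.8828, 0.2993, -0.2716], [-0.1125, -0.2773, 0.9542, -1.1712], [0.0, 0.0, 0.0, 1.0]]}
top {'fx': 546.0908, 'fy': 546.0908, 'cx': 313.5555, 'cy': 233.8727, 'D': [-0.03, 0.0, 0.0, 0.0, 0.0], 'world_to_cam': [[0.0967, -0.9953, -0.001, -0.0272], [0.9748, 0.0945, 0.2019, -0.6303], [-0.2009, -0.0205, 0.9794, -1.2609], [0.0, 0.0, 0.0, 1.0]]}
{'time': 0.1, 'q': array([ 1.25511315e+00,  2.64689750e-01,  1.60525929e+00,  2.65972322e-05,
        1.27371713e+00, -3.68932980e-02]), 'joint_vel': array([ 0.00096322, -0.00160427, -0.00120678,  0.00080454,  0.00311633,
        0.000983  ]), 'joint_torque': array([-4.51195501e-04, -5.16699743e+01, -3.68592954e+01, -7.89721730e-05,
        6.21071435e-03,  1.87827993e-05]), 'tool_pos': array([0.1855338 , 0.64829781, 0.23006669]), 'tcp_rot': array([-0.4364632 , -3.11073176,  0.00319919]), 'wrist_force': array([-0.10142587, -0.35160947, -0.59658508]), 'torque': array([-0.0188975 , -0.0250719 , -0.02724647]), 'width': 0.9987897173063077}
```

View pics/scene0.png

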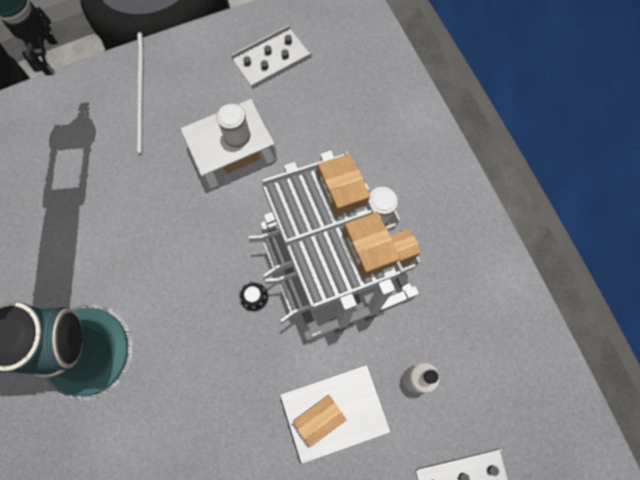

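View pics/top0.png

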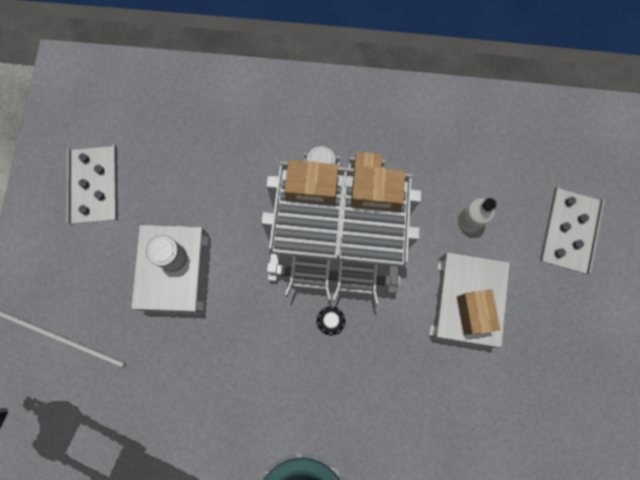

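The scene view shows the tin on the left riser (232,120) and the carton on the right riser (320,420). The front tin (383,200) is in the left lane and the front carton (405,246) in the right lane. The top view shows the nut at (331,320), just ahead of the rack, and the bottle at (478,215).

Next I'll zoom in on the rack.

```bash
cat > h.py <<'E'
from workcell import bot
import cv2,numpy as np
def cam(n):
    p=bot.camera_params(n); return p,np.array([[p['fx'],0,p['cx']],[0,p['fy'],p['cy']],[0,0,1.]]),np.array(p['D'],float),np.array(p['world_to_cam'],float)
def ray(n,uv):
    p,K,D,T=cam(n); u=cv2.undistortPoints(np.array(uv,float).reshape(-1,1,2),K,D).reshape(-1,2)
    d=np.c_[u[:,0],-u[:,1],-np.ones(len(u))]@T[:3,:3]
    return -T[:3,:3].T@T[:3,3],d
def onz(n,uv,z):
    o,d=ray(n,uv); return o+d*((z-o[2])/d[:,2])[:,None]
def proj(n,P):
    p,K,D,T=cam(n); c=np.atleast_2d(P)@T[:3,:3].T+T[:3,3]
    return cv2.projectPoints(c*[1,-1,-1],np.zeros(3),np.zeros(3),K,D)[0].reshape(-1,2)
def two(a,b):
    o1,d1=ray("scene",a);o2,d2=ray("top",b); d1=d1[0];d2=d2[0]
    s=np.linalg.lstsq(np.c_[d1,-d2],o2-o1,rcond=None)[0]
    p,q=o1+s[0]*d1,o2+s[1]*d2; return (p+q)/2,np.linalg.norm(p-q)
E
python3 - <<'E'
import cv2
a=cv2.imread("pics/top0.png")[140:340,250:450]; b=cv2.imread("pics/scene0.png")[140:340,235:435]
for n,c in(("topc",a),("scenec",b)): cv2.imwrite(f"pics/{n}.png",cv2.resize(c,(600,600),interpolation=cv2.INTER_CUBIC))
E
```

```text
(no output)
```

View pics/topc.png

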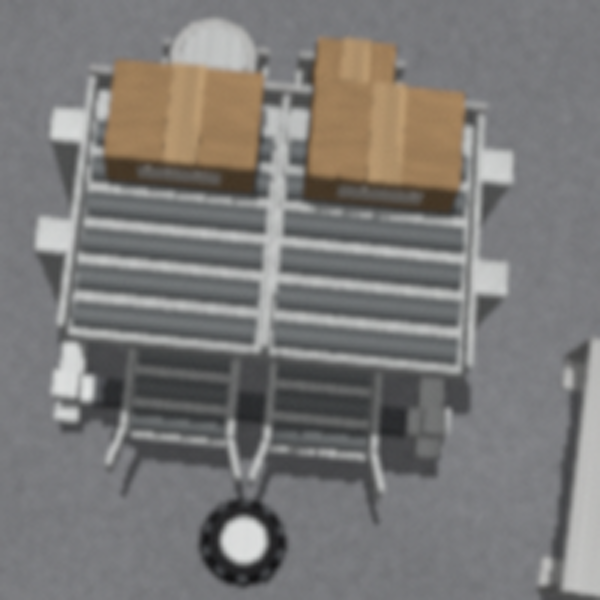

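View pics/scenec.png

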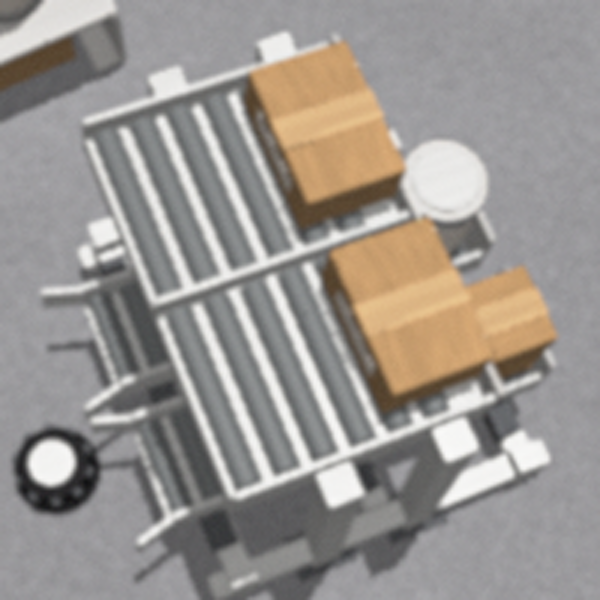

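The top crop (3×, offset 250,140) shows the deck's near edge from (62,322) to (467,372). The lead-in tips are at (110,462), (239,477), (252,478) and (381,490). The scene crop (offset 235,140) shows the same deck corners at (88,125), (157,305) and (237,493), and lead-in tips at (42,293), (90,407), (95,420) and (140,543).

```bash
python3 - <<'E'
from h import *
np.set_printoptions(precision=4,suppress=True)
t=lambda x,y:(x/3+249.67,y/3+139.67); s=lambda x,y:(x/3+234.67,y/3+139.67)
for n,a,b in [("deckL",(88,125),(62,322)),("deckM",(157,305),(262,350)),("deckR",(237,493),(467,372)),
 ("tipLL",(42,293),(110,462)),("tipLR",(90,407),(239,477)),("tipRL",(95,420),(252,478)),("tipRR",(140,543),(381,490)),("bendLR?",(133,380),(231,425)),("nut",(52,462),(243,540))]:
    print(n,*two(s(*a),t(*b)))
for n,uv in [("bendLL",(127,425)),("bendLR",(231,425)),("bendRL",(268,437)),("bendRR",(374,440))]: print(n,onz("top",t(*uv),.117))
# colour masks: cardboard and white
for n in("top","scene"):
    im=cv2.imread(f"pics/{n}0.png"); hsv=cv2.cvtColor(im,cv2.COLOR_BGR2HSV)
    m=cv2.inRange(hsv,(8,80,110),(25,255,255))
    for c in cv2.findContours(m,cv2.RETR_EXTERNAL,cv2.CHAIN_APPROX_SIMPLE)[0]:
        if cv2.contourArea(c)>150: print(n,"brown",cv2.minAreaRect(c),cv2.approxPolyDP(c,4,True).reshape(-1,2).tolist())
    m=cv2.inRange(hsv,(0,0,175),(180,60,255))
    for c in cv2.findContours(m,cv2.RETR_EXTERNAL,cv2.CHAIN_APPROX_SIMPLE)[0]:
        if cv2.contourArea(c)>250: print(n,"white",cv2.minAreaRect(c))
a=cv2.imread("pics/top0.png")[210:330,120:220]; b=cv2.imread("pics/top0.png")[250:350,430:520]
cv2.imwrite("pics/items.png",np.hstack([cv2.resize(a,(400,480),interpolation=2),cv2.resize(b,(400,480),interpolation=2)]))
E
```

```text
deckL [0.5456 0.1104 0.31  ] 0.0007454217794677775
deckM [ 0.5423 -0.0209  0.3026] 0.0033217281031036935
deckR [ 0.5417 -0.154   0.3086] 0.007693409172271363
tipLL [0.4745 0.0808 0.1184] 0.00035778739979655625
tipLR [ 0.4753 -0.017   0.1118] 0.004063791535524896
tipRL [ 0.4754 -0.0271  0.109 ] 0.003526276364636077
tipRR [ 0.4748 -0.1263  0.1075] 0.0010735810533771019
bendLR? [ 0.514  -0.0077  0.1061] 0.0020942836914510455
nut [ 0.4308 -0.0268  0.0337] 0.0011847810659427677
bendLL [[0.504 0.071 0.117]]
bendLR [[ 0.5117 -0.0079  0.117 ]]
bendRL [[ 0.5053 -0.0368  0.117 ]]
bendRR [[ 0.5108 -0.1174  0.117 ]]
top brown ((481.673095703125, 311.3653869628906), (41.380496978759766, 27.064023971557617), 78.69007110595703) [[490, 290], [465, 294], [473, 333], [498, 329]]
top brown ((311.077880859375, 178.14346313476562), (50.70001220703125, 32.5023307800293), 5.194429397583008) [[289, 161], [285, 191], [334, 195], [335, 164]]
top brown ((379.12005615234375, 177.619140625), (51.284725189208984, 46.779991149902344), 4.969740867614746) [[357, 153], [352, 196], [401, 203], [404, 172], [382, 169], 
[... 1746 characters left out ...]
.21981811523438), 68.74949645996094)
scene white ((383.3564147949219, 203.0643768310547), (34.82630157470703, 28.35856056213379), 84.2894058227539)
scene white ((310.25, 202.24996948242188), (58.818359375, 108.46612548828125), 71.56504821777344)
scene white ((301.8710632324219, 163.4878692626953), (10.098301887512207, 86.02256774902344), 72.18110656738281)
scene white ((226.22164916992188, 134.1237335205078), (55.234832763671875, 79.90774536132812), 66.03751373291016)
scene white ((139.0316162109375, 92.50843811035156), (3.9201409816741943, 119.00089263916016), 0.9093804955482483)
scene white ((271.1009216308594, 55.83027267456055), (31.222858428955078, 70.36995697021484), 61.69924545288086)
```

View pics/items.png

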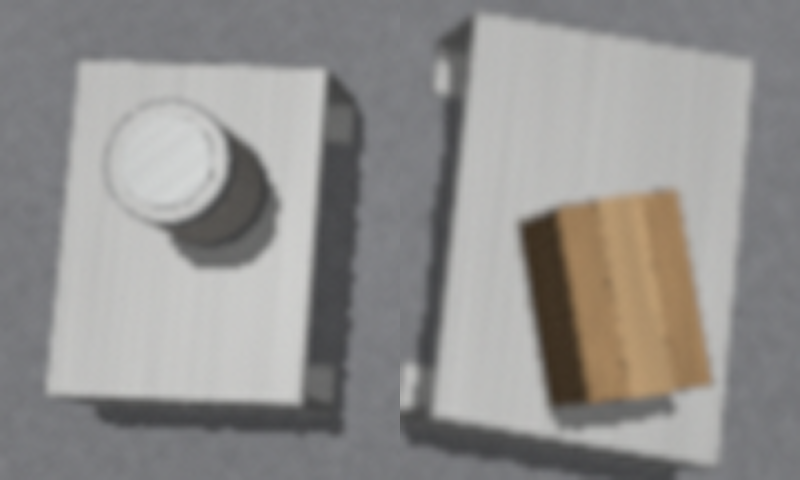

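The crop shows the tin lid at top px (161.7,249.8) and the carton top face with corners (465,294), (492,290), (500,330) and (472,334), so its long side is about 10° off the image's vertical.

The jog rows can't lean the tool. Instead I'll grip each item behind its centre, so the upright gripper stays clear of the deck edge.

```bash
python3 - <<'E'
from h import *
np.set_printoptions(precision=4,suppress=True)
c=onz("top",[(465.3,293.7),(491.7,289.8),(499.5,329.8),(472,334)],.17); print("carton top",c,c.mean(0))
v=(c[0]+c[1]-c[2]-c[3])/2; w=(c[0]+c[3]-c[1]-c[2])/2; print("len",np.linalg.norm(v),"yaw",np.degrees(np.arctan2(v[1],v[0])),"wid",np.linalg.norm(w),np.degrees(np.arctan2(w[1],w[0]))-90)
c=onz("scene",[(329,396),(294,420),(309,445),(345,419)],.17); print("scene",c.mean(0))
im=cv2.imread("pics/scene0.png"); 
for n,box in(("scene",(100,135,212,252)),("top",(232,270,143,182))):
    im=cv2.imread(f"pics/{n}0.png"); r0,r1,c0,c1=box; g=cv2.cvtColor(im[r0:r1,c0:c1],6)
    print(n,cv2.HoughCircles(cv2.resize(g,None,fx=4,fy=4,interpolation=2),3,1,100,param1=100,param2=15,minRadius=45,maxRadius=75))
print("tin top",onz("top",[(161.7,249.8)],.185), "scene",onz("scene",[(231.5,116)],.185))
t=lambda x,y:(x/3+249.67,y/3+139.67)
print("rollers L",onz("top",[t(180,437),t(180,408),t(180,374)],.10))
print("front tin lid",onz("top",[t(215,57)],.170),onz("scene",[(235+443/3,140+182/3)],.17))
E
```

```text
carton top [[ 0.5074 -0.3114  0.17  ]
 [ 0.5214 -0.3688  0.17  ]
 [ 0.4365 -0.3886  0.17  ]
 [ 0.422  -0.3296  0.17  ]] [ 0.4718 -0.3496  0.17  ]
len 0.08730272045345179 yaw 12.557848019764055 wid 0.05998897867248769 13.762860613055366
scene [ 0.4751 -0.3501  0.17  ]
scene [[[72.5 55.5 57.7]]]
top [[[71.5 70.5 63.3]]]
tin top [[0.5376 0.3593 0.185 ]] scene [[0.5393 0.3579 0.185 ]]
rollers L [[0.5007 0.0302 0.1   ]
 [0.5231 0.0324 0.1   ]
 [0.5495 0.035  0.1   ]]
front tin lid [[0.7854 0.0308 0.17  ]] [[0.7847 0.0294 0.17  ]]
```

Emit:
jog_arm --plan '[{"z": -0.06, "turn": -8, "claw": 0}, {"z": -0.06, "turn": -8}, {"z": -0.06}, {"z": -0.06}, {"x": -0.04, "y": -0.045}, {"x": -0.04, "y": -0.045}, {"x": -0.04, "y": -0.045}, {"x": -0.04, "y": -0.045}, {"x": -0.04, "y": -0.045}, {"x": -0.04, "y": -0.045}]'

```text
schema error: expected keys claw, x, y, z, turn
```

Emit:
jog_arm --plan '[{"x": -0.04, "y": -0.045}, {"x": -0.04, "y": -0.045}, {"x": -0.04, "y": -0.045}, {"x": -0.04, "y": -0.045}, {"x": -0.04, "y": -0.045}, {"x": -0.03, "y": -0.05}, {"x": -0.03, "y": -0.05}, {"x": -0.03, "y": -0.05}]'

```text
schema error: expected keys claw, x, y, z, turn
```

```bash
cat >> h.py <<'E'
from scipy.spatial.transform import Rotation as Ro
def st():
    np.set_printoptions(precision=4,suppress=True)
    s=bot.read_state(); R=Ro.from_rotvec(s['tcp_rot']).as_matrix()
    print("t",s['time'],"p",s['tool_pos'],"q",s['q'],"F",s['wrist_force'],"w",round(s['width'],3)); print("toolz",R[:,2],"tooly",R[:,1]); return s,R
E
python3 -c "from h import *;st()"
```

```text
t 0.1 p [0.1855 0.6483 0.2301] q [ 1.2551  0.2647  1.6053  0.      1.2737 -0.0369] F [-0.1014 -0.3516 -0.5966] w 0.999
toolz [-0.0007 -0.002  -1.    ] tooly [ 0.2752  0.9614 -0.0021]
```

All keys are required in every row.

Emit:
jog_arm --plan '[{"claw": 0, "x": 0, "y": 0, "z": -0.06, "turn": -8}, {"claw": 0, "x": 0, "y": 0, "z": -0.06, "turn": -8}, {"claw": 0, "x": 0, "y": 0, "z": -0.06, "turn": 0}, {"claw": 0, "x": 0, "y": 0, "z": -0.06, "turn": 0}, {"claw": 0, "x": -0.04, "y": -0.045, "z": 0, "turn": 0}, {"claw": 0, "x": -0.04, "y": -0.045, "z": 0, "turn": 0}, {"claw": 0, "x": -0.04, "y": -0.045, "z": 0, "turn": 0}, {"claw": 0, "x": -0.04, "y": -0.045, "z": 0, "turn": 0}, {"claw": 0, "x": -0.04, "y": -0.045, "z": 0, "turn": 0}, {"claw": 0, "x": -0.04, "y": -0.045, "z": 0, "turn": 0}]'

```text
time: 1.35
tool_pos: [0.4268, 0.3773, 0.4707]
tcp_rot: [0.001, -3.141, 0.001]
wrist_force: [0.7, 0.3, -0.0]
width: 1.002
```

Emit:
jog_arm --plan '[{"claw": 0, "x": -0.04, "y": -0.045, "z": 0, "turn": 0}, {"claw": 0, "x": -0.04, "y": -0.045, "z": 0, "turn": 0}, {"claw": 0, "x": -0.04, "y": -0.045, "z": 0, "turn": 0}, {"claw": 0, "x": -0.04, "y": -0.045, "z": 0, "turn": 0}, {"claw": 0, "x": -0.04, "y": -0.045, "z": 0, "turn": 0}, {"claw": 0, "x": -0.03, "y": -0.05, "z": 0, "turn": 0}, {"claw": 0, "x": -0.03, "y": -0.05, "z": 0, "turn": 0}, {"claw": 0, "x": -0.03, "y": -0.05, "z": 0, "turn": 0}]'

```text
time: 2.35
tool_pos: [0.7168, 0.0024, 0.4705]
tcp_rot: [0.001, -3.141, -0.0]
wrist_force: [0.5, 0.5, 0.6]
width: 1.001
```

```bash
python3 -c "from h import *;st()"
```

```text
t 2.35 p [0.7168 0.0024 0.4705] q [-0.0314  0.3096  1.1192  0.0002  1.7138 -1.6026] F [0.4622 0.4575 0.5769] w 1.001
toolz [-0.0011  0.0002 -1.    ] tooly [-0.0004  1.      0.0002]
```

Now I'll test what the arm does at the edge of its reach, in free air above and beyond the rack.

Emit:
jog_arm --plan '[{"claw": 0, "x": -0.06, "y": 0, "z": 0, "turn": 0}, {"claw": 0, "x": -0.06, "y": 0, "z": 0, "turn": 0}, {"claw": 0, "x": -0.06, "y": 0, "z": 0, "turn": 0}, {"claw": 0, "x": -0.03, "y": 0, "z": 0, "turn": 0}, {"claw": 0, "x": -0.03, "y": 0, "z": 0, "turn": 0}]'

```text
time: 2.98
tool_pos: [0.9207, 0.004, 0.4473]
tcp_rot: [-0.001, 3.128, 0.001]
wrist_force: [0.2, -0.1, -0.5]
width: 1.001
```

```bash
python3 -c "from h import *;st()"
```

```text
t 2.975 p [0.9207 0.004  0.4473] q [-0.023   0.8676  0.3167  0.0007  1.9433 -1.5939] F [ 0.1823 -0.1306 -0.5488] w 1.001
toolz [ 0.014   0.0004 -0.9999] tooly [-0.0004  1.      0.0004]
```

The solver trades a little tilt for reach, leaning outward as I want, with joint 3 staying inside its limit. I'll repeat it to see whether the tilt accumulates.

Emit:
jog_arm --plan '[{"claw": 0, "x": -0.06, "y": 0, "z": -0.01, "turn": 0}, {"claw": 0, "x": -0.06, "y": 0, "z": -0.01, "turn": 0}, {"claw": 0, "x": -0.06, "y": 0, "z": -0.01, "turn": 0}, {"claw": 0, "x": -0.06, "y": 0, "z": -0.01, "turn": 0}]'

```text
time: 3.48
tool_pos: [0.9962, 0.0036, 0.4277]
tcp_rot: [-0.001, 2.953, 0.001]
wrist_force: [0.8, -0.3, 0.2]
width: 1.002
```

```bash
python3 -c "from h import *;st()"
```

```text
t 3.475 p [0.9962 0.0036 0.4277] q [-0.0231  0.8986  0.3113  0.005   1.7437 -1.5931] F [ 0.7504 -0.3105  0.1839] w 1.002
toolz [ 0.187   0.0006 -0.9824] tooly [-0.0005  1.      0.0005]
```

Tilt accumulates at about 2.5° per row and joint 3 is still held. I'll continue to about 30°.

Emit:
jog_arm --plan '[{"claw": 0, "x": -0.06, "y": 0, "z": 0, "turn": 0}, {"claw": 0, "x": -0.06, "y": 0, "z": 0, "turn": 0}, {"claw": 0, "x": -0.06, "y": 0, "z": 0, "turn": 0}, {"claw": 0, "x": -0.06, "y": 0, "z": 0, "turn": 0}, {"claw": 0, "x": -0.06, "y": 0, "z": 0, "turn": 0}, {"claw": 0, "x": -0.06, "y": 0, "z": 0, "turn": 0}]'

```text
time: 4.22
tool_pos: [1.102, 0.003, 0.4066]
tcp_rot: [-0.001, 2.708, 0.002]
wrist_force: [0.1, 0.8, -1.0]
width: 0.998
```

```bash
python3 -c "from h import *;st()"
```

```text
t 4.225 p [1.102  0.003  0.4066] q [-0.0234  0.9485  0.3114  0.0112  1.4481 -1.5936] F [ 0.1456  0.8154 -0.9991] w 0.998
toolz [ 0.4203  0.0013 -0.9074] tooly [-0.0007  1.      0.0011]
```

Emit:
jog_arm --plan '[{"claw": 0, "x": -0.06, "y": 0, "z": 0, "turn": 0}, {"claw": 0, "x": -0.06, "y": 0, "z": 0, "turn": 0}, {"claw": 0, "x": -0.06, "y": 0, "z": 0, "turn": 0}]'

```text
time: 4.6
tool_pos: [1.1398, 0.0028, 0.429]
tcp_rot: [-0.001, 2.582, 0.002]
wrist_force: [0.1, -0.1, 0.9]
width: 1.002
```

```bash
cat >> h.py <<'E'
def to(p,n=1):
    s,R=st(); d=R.T@(np.array(p)-s['tool_pos']); print("tool shift",d,"rows",np.linalg.norm(d)/.06); return d
E
python3 -c "
from h import *
to([.75,.12,.45]); s=bot.read_state();R=Ro.from_rotvec(s['tcp_rot']).as_matrix();print('lean',np.degrees(np.arcsin(R[0,2])));print(R)
print('XYZ->tool',R.T)"
```

```text
t 4.6 p [1.1398 0.0028 0.429 ] q [-0.0237  0.947   0.3114  0.0147  1.3234 -1.5945] F [ 0.1133 -0.0592  0.8554] w 1.002
toolz [ 0.5312  0.0016 -0.8472] tooly [-0.0009  1.      0.0014]
tool shift [ 0.3191  0.1176 -0.2247] rows 6.793053500742422
lean 32.087130508345304
[[-0.8472 -0.0009  0.5312]
 [-0.      1.      0.0016]
 [-0.5312  0.0014 -0.8472]]
XYZ->tool [[-0.8472 -0.     -0.5312]
 [-0.0009  1.      0.0014]
 [ 0.5312  0.0016 -0.8472]]
```

The lean is now 32° towards +x with the jaws level along y. Next I go back over the rack to a point behind and above the tin.

Emit:
jog_arm --plan '[{"claw": 0, "x": 0.0386, "y": 0.0147, "z": -0.0303, "turn": 0}, {"claw": 0, "x": 0.0386, "y": 0.0147, "z": -0.0303, "turn": 0}, {"claw": 0, "x": 0.0386, "y": 0.0147, "z": -0.0303, "turn": 0}, {"claw": 0, "x": 0.0386, "y": 0.0147, "z": -0.0303, "turn": 0}, {"claw": 0, "x": 0.0386, "y": 0.0147, "z": -0.0303, "turn": 0}, {"claw": 0, "x": 0.0386, "y": 0.0147, "z": -0.0303, "turn": 0}, {"claw": 0, "x": 0.0386, "y": 0.0147, "z": -0.0303, "turn": 0}, {"claw": 0, "x": 0.0386, "y": 0.0147, "z": -0.0303, "turn": 0}]'

```text
time: 5.6
tool_pos: [0.7561, 0.1183, 0.473]
tcp_rot: [-0.0, 2.581, 0.004]
wrist_force: [1.2, 0.2, 0.3]
width: 1.0
```

Emit:
jog_arm --plan '[{"claw": 0, "x": 0.0394, "y": 0.03, "z": 0, "turn": 0}, {"claw": 0, "x": 0.0394, "y": 0.03, "z": 0, "turn": 0}, {"claw": 0, "x": 0.0394, "y": 0.03, "z": 0, "turn": 0}, {"claw": 0, "x": 0.0394, "y": 0.03, "z": 0, "turn": 0}, {"claw": 0, "x": 0.0394, "y": 0.03, "z": 0, "turn": 0}, {"claw": 0, "x": 0.0394, "y": 0.03, "z": 0, "turn": 0}, {"claw": 0, "x": 0.0394, "y": 0.03, "z": 0, "turn": 0}, {"claw": 0, "x": 0.0394, "y": 0.03, "z": 0, "turn": 0}, {"claw": 0, "x": 0, "y": 0, "z": 0, "turn": 0}]'

```text
time: 6.72
tool_pos: [0.4872, 0.3598, 0.3035]
tcp_rot: [-0.006, 2.587, 0.006]
wrist_force: [-0.2, 0.1, -1.0]
width: 1.0
```

```bash
python3 -c "
from h import *
to([.485,.3585,.234])
im=bot.read_camera('top'); cv2.imwrite('pics/t1.png',cv2.resize(im[180:340,80:280,::-1],(800,640))[:600])"
```

```text
t 6.725 p [0.4872 0.3598 0.3035] q [ 0.8131 -0.1458  1.9992 -0.487   0.9416 -0.5412] F [-0.161   0.0631 -0.9681] w 1.0
toolz [ 0.5263  0.0057 -0.8503] tooly [-0.0057  1.      0.0032]
tool shift [ 0.0384 -0.0015  0.0579] rows 1.1587280319910171
```

View pics/t1.png

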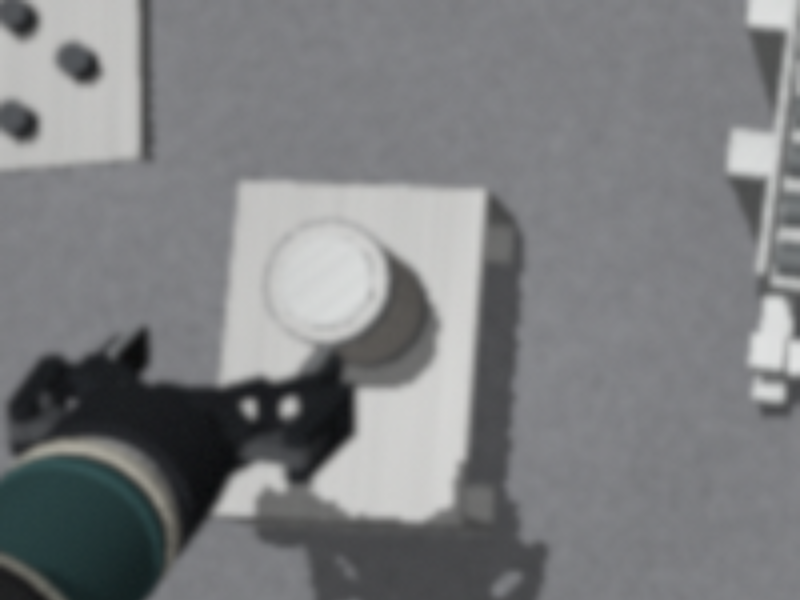

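The crop puts the tin lid at (327,280), which is top px (161.8,250), unchanged. The open fingertips at (145,340) and (340,365) straddle its line. Going down along the tool axis.

Emit:
jog_arm --plan '[{"claw": 0, "x": 0.0192, "y": -0.001, "z": 0.029, "turn": 0}, {"claw": 0, "x": 0.0192, "y": -0.001, "z": 0.029, "turn": 0}, {"claw": 0, "x": 0, "y": 0, "z": 0.03, "turn": 0}, {"claw": 0, "x": 0, "y": 0, "z": 0.03, "turn": 0}, {"claw": 0, "x": 0, "y": 0, "z": 0.03, "turn": 0}, {"claw": 0, "x": 0, "y": 0, "z": 0.03, "turn": 0}, {"claw": 0, "x": 0, "y": 0, "z": 0, "turn": 0}]'

```text
time: 7.65
tool_pos: [0.5521, 0.3546, 0.1315]
tcp_rot: [0.003, 2.588, 0.001]
wrist_force: [-0.9, 0.4, 1.5]
width: 1.0
```

```bash
python3 -c "
from h import *
to([.5486,.3585,.132])
a=bot.read_camera('top')[180:340,80:280,::-1];b=bot.read_camera('scene')[50:210,130:330,::-1]; cv2.imwrite('pics/t2.png',cv2.resize(np.hstack([a,b]),(800,320),interpolation=2))"
```

```text
t 7.65 p [0.5521 0.3546 0.1315] q [ 0.7164  0.1057  2.0929 -0.6486  0.6086 -0.3748] F [-0.9111  0.4158  1.5295] w 1.0
toolz [ 0.5258 -0.0001 -0.8506] tooly [0.0018 1.     0.001 ]
tool shift [ 0.0028  0.0039 -0.0023] rows 0.08827688502951449
```

View pics/t2.png

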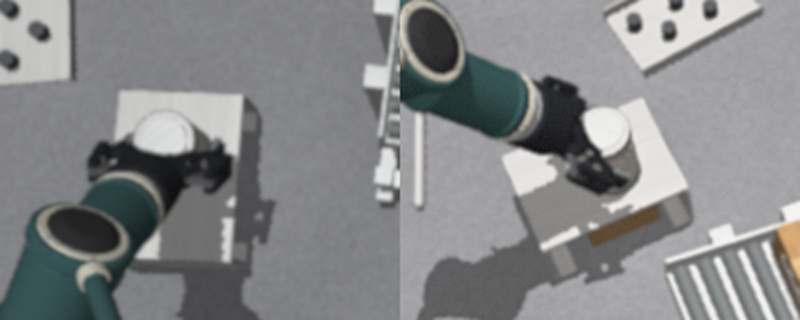

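Both views show the fingers straddling the tin at mid-height. I'll correct 4 mm in y and then close.

Emit:
jog_arm --plan '[{"claw": 0, "x": 0.003, "y": 0.004, "z": -0.002, "turn": 0}, {"claw": 0.12, "x": 0, "y": 0, "z": 0, "turn": 0}, {"claw": 0.2, "x": 0, "y": 0, "z": 0, "turn": 0}, {"claw": 0.6, "x": 0, "y": 0, "z": 0, "turn": 0}, {"claw": 0.6, "x": 0, "y": 0, "z": 0, "turn": 0}, {"claw": 0.6, "x": 0, "y": 0, "z": 0, "turn": 0}]' --newtons 60

```text
time: 8.5
tool_pos: [0.5476, 0.3607, 0.1334]
tcp_rot: [-0.001, 2.586, 0.003]
wrist_force: [-3.3, -1.5, 6.8]
width: 0.781
```

```bash
python3 -c "
from h import *
to([.5486,.3585,.20])"
```

```text
t 8.5 p [0.5476 0.3607 0.1334] q [ 0.7307  0.1036  2.0919 -0.6523  0.6149 -0.3626] F [-3.3074 -1.511   6.8046] w 0.781
toolz [ 0.5275  0.0025 -0.8496] tooly [-0.0011  1.      0.0022]
tool shift [-0.036  -0.0021 -0.0561] rows 1.1105951503113414
```

The tin is gripped (width 0.78, about 66–68 mm). Now I lift it and carry it back to a point in front of the left lane.

Emit:
jog_arm --plan '[{"claw": 0.6, "x": -0.009, "y": 0, "z": -0.014, "turn": 0}, {"claw": 0.6, "x": -0.0177, "y": 0, "z": -0.0283, "turn": 0}, {"claw": 0.6, "x": -0.0177, "y": 0, "z": -0.0283, "turn": 0}, {"claw": 0.6, "x": -0.009, "y": 0, "z": -0.014, "turn": 0}]'

```text
time: 9.0
tool_pos: [0.5484, 0.3605, 0.2341]
tcp_rot: [0.0, 2.587, 0.005]
wrist_force: [0.7, -0.1, -3.2]
width: 0.778
```

Emit:
jog_arm --plan '[{"claw": 0.6, "x": 0.008, "y": -0.02, "z": -0.004, "turn": 0}, {"claw": 0.6, "x": 0.0136, "y": -0.0406, "z": -0.0084, "turn": 0}, {"claw": 0.6, "x": 0.0136, "y": -0.0406, "z": -0.0084, "turn": 0}, {"claw": 0.6, "x": 0.0136, "y": -0.0406, "z": -0.0084, "turn": 0}, {"claw": 0.6, "x": 0.0136, "y": -0.0406, "z": -0.0084, "turn": 0}, {"claw": 0.6, "x": 0.0136, "y": -0.0406, "z": -0.0084, "turn": 0}, {"claw": 0.6, "x": 0.0136, "y": -0.0406, "z": -0.0084, "turn": 0}, {"claw": 0.6, "x": 0.0136, "y": -0.0406, "z": -0.0084, "turn": 0}, {"claw": 0.6, "x": 0.008, "y": -0.02, "z": -0.004, "turn": 0}, {"claw": 0.6, "x": 0, "y": 0, "z": 0, "turn": 0}]'

```text
time: 10.25
tool_pos: [0.4172, 0.0342, 0.2283]
tcp_rot: [0.005, 2.59, 0.001]
wrist_force: [-0.5, 1.4, -4.7]
width: 0.778
```

```bash
python3 -c "
from h import *
to([.42,.0335,.175])
a=bot.read_camera('top')[180:340,230:430,::-1];b=bot.read_camera('scene')[200:360,180:380,::-1]; cv2.imwrite('pics/t3.png',cv2.resize(np.hstack([a,b]),(800,320),interpolation=2))"
```

```text
t 10.25 p [0.4172 0.0342 0.2283] q [ 0.04   -0.662   2.4643 -0.0301  0.788  -1.5121] F [-0.5031  1.4365 -4.6584] w 0.778
toolz [ 0.5243 -0.0004 -0.8516] tooly [0.0031 1.     0.0014]
tool shift [ 0.0255 -0.0007  0.0469] rows 0.8892194772838233
```

View pics/t3.png

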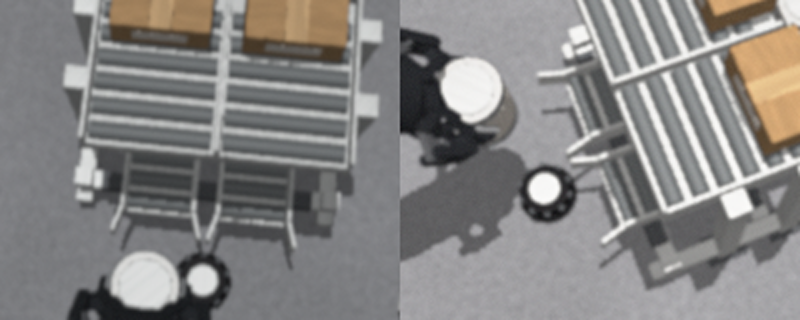

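The view shows the tin lid at top px (303,320) and scene px (216,244), upright in the grip and ahead of the left lane. Checking its offset from the TCP.

```bash
python3 -c "
from h import *
np.set_printoptions(precision=4,suppress=True)
print(onz('top',[(303.2,319.8)],.28),onz('scene',[(216,244.5)],.28), two((216,244.5),(303.2,319.8)))
# lane guides of left lane in the new top picture: tips and straight parts
print(onz('top',[(230+114/2,180+228/2),(230+202/2,180+238/2),(230+126/2,180+175/2),(230+196/2,180+180/2)],.117))"
```

```text
[[0.4125 0.0328 0.28  ]] [[0.4133 0.0338 0.28  ]] (array([0.413 , 0.033 , 0.2815]), np.float64(0.0011573607926475393))
[[ 0.4741  0.0793  0.117 ]
 [ 0.4725 -0.0214  0.117 ]
 [ 0.536   0.0721  0.117 ]
 [ 0.538  -0.0086  0.117 ]]
```

Emit:
jog_arm --plan '[{"claw": 0.6, "x": 0.0127, "y": -0.001, "z": 0.0234, "turn": 0}, {"claw": 0.6, "x": 0.0127, "y": 0, "z": 0.0234, "turn": 0}, {"claw": 0.6, "x": -0.0208, "y": 0, "z": 0.0128, "turn": 0}, {"claw": 0.6, "x": -0.0208, "y": 0, "z": 0.0128, "turn": 0}, {"claw": 0.6, "x": -0.0208, "y": 0, "z": 0.0128, "turn": 0}, {"claw": 0.6, "x": -0.0208, "y": 0, "z": 0.0128, "turn": 0}, {"claw": 0.6, "x": -0.0104, "y": 0, "z": 0.0064, "turn": 0}, {"claw": 0.6, "x": -0.0104, "y": 0, "z": 0.0064, "turn": 0}, {"claw": 0.6, "x": 0, "y": 0, "z": 0, "turn": 0}]'

```text
time: 11.48
tool_pos: [0.5442, 0.0353, 0.1768]
tcp_rot: [-0.001, 2.588, 0.002]
wrist_force: [-0.2, 0.2, -4.5]
width: 0.782
```

```bash
python3 -c "
from h import *
to([.542,.033,.146])
a=bot.read_camera('top')[180:340,230:430,::-1];b=bot.read_camera('scene')[180:340,200:400,::-1]; cv2.imwrite('pics/t4.png',cv2.resize(np.hstack([a,b]),(800,320),interpolation=2))"
```

```text
t 11.475 p [0.5442 0.0353 0.1768] q [ 0.027  -0.2638  2.3364 -0.0247  0.5159 -1.5268] F [-0.2222  0.2468 -4.4618] w 0.782
toolz [ 0.5256  0.002  -0.8507] tooly [-0.0014  1.      0.0015]
tool shift [ 0.018  -0.0024  0.025 ] rows 0.5155635802699788
```

View pics/t4.png

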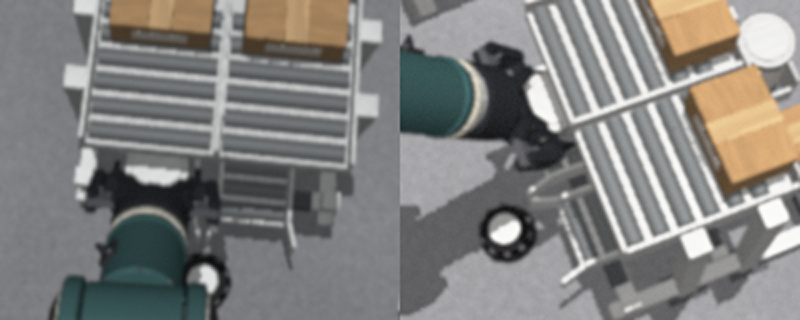

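The tin is under the deck between the left lane's guides at top px (305,264), and the wrist force shows only its weight. I'll lower it gently.

Emit:
jog_arm --plan '[{"claw": 0.6, "x": 0.006, "y": -0.002, "z": 0.0083, "turn": 0}, {"claw": 0.6, "x": 0.006, "y": 0, "z": 0.0083, "turn": 0}, {"claw": 0.6, "x": 0.004, "y": 0, "z": 0.0055, "turn": 0}, {"claw": 0.6, "x": 0.002, "y": 0, "z": 0.0028, "turn": 0}, {"claw": 0.6, "x": 0, "y": 0, "z": 0, "turn": 0}]'

```text
time: 12.2
tool_pos: [0.5413, 0.0329, 0.1457]
tcp_rot: [-0.0, 2.588, 0.002]
wrist_force: [0.8, -0.1, -3.9]
width: 0.778
```

Emit:
jog_arm --plan '[{"claw": 0.6, "x": 0.0008, "y": 0, "z": 0.0013, "turn": 0}, {"claw": 0.6, "x": 0.0008, "y": 0, "z": 0.0013, "turn": 0}, {"claw": 0.6, "x": 0, "y": 0, "z": 0, "turn": 0}]'

```text
time: 12.58
tool_pos: [0.5418, 0.033, 0.1435]
tcp_rot: [-0.0, 2.587, 0.002]
wrist_force: [0.1, 0.2, -2.9]
width: 0.779
```

```bash
python3 -c "
from h import *
st()"
```

```text
t 12.575 p [0.5418 0.033  0.1435] q [ 0.0209 -0.2227  2.3748 -0.0221  0.4351 -1.5328] F [ 0.1176  0.2283 -2.9431] w 0.779
toolz [ 0.5265  0.0017 -0.8502] tooly [-0.0007  1.      0.0015]
```

Force is starting to unload (−4.5 → −2.9). Continuing in 1.5 mm steps.

Emit:
jog_arm --plan '[{"claw": 0.6, "x": 0.0008, "y": 0, "z": 0.0013, "turn": 0}, {"claw": 0.6, "x": 0, "y": 0, "z": 0, "turn": 0}]'

```text
time: 12.82
tool_pos: [0.5431, 0.033, 0.1434]
tcp_rot: [-0.0, 2.584, 0.002]
wrist_force: [-0.2, -0.5, 2.3]
width: 0.781
```

Emit:
jog_arm --plan '[{"claw": 0.6, "x": 0.0008, "y": 0, "z": 0.0013, "turn": 0}, {"claw": 0.6, "x": 0, "y": 0, "z": 0, "turn": 0}]'

```text
time: 13.08
tool_pos: [0.5443, 0.033, 0.1433]
tcp_rot: [-0.0, 2.581, 0.002]
wrist_force: [0.2, 0.3, 6.0]
width: 0.775
```

It has touched down. Releasing.

Emit:
jog_arm --plan '[{"claw": 0.2, "x": 0, "y": 0, "z": 0, "turn": 0}, {"claw": 0.14, "x": 0, "y": 0, "z": 0, "turn": 0}, {"claw": 0.08, "x": 0, "y": 0, "z": 0, "turn": 0}, {"claw": 0, "x": 0, "y": 0, "z": 0, "turn": 0}, {"claw": 0, "x": 0, "y": 0, "z": 0, "turn": 0}, {"claw": 0, "x": 0, "y": 0, "z": 0, "turn": 0}, {"claw": 0, "x": 0, "y": 0, "z": 0, "turn": 0}, {"claw": 0, "x": 0, "y": 0, "z": 0, "turn": 0}]'

```text
time: 14.08
tool_pos: [0.5416, 0.033, 0.1401]
tcp_rot: [-0.0, 2.588, 0.002]
wrist_force: [0.5, 0.2, -0.7]
width: 0.999
```

```bash
python3 -c "
from h import *
st()
a=bot.read_camera('top')[140:300,230:430,::-1];b=bot.read_camera('scene')[150:310,220:420,::-1]; cv2.imwrite('pics/t5.png',cv2.resize(np.hstack([a,b]),(800,320),interpolation=2))"
```

```text
t 14.075 p [0.5416 0.033  0.1401] q [ 0.0209 -0.2177  2.3779 -0.0225  0.4277 -1.5323] F [ 0.5274  0.1574 -0.6541] w 0.999
toolz [ 0.526   0.0016 -0.8505] tooly [-0.0007  1.      0.0015]
```

View pics/t5.png

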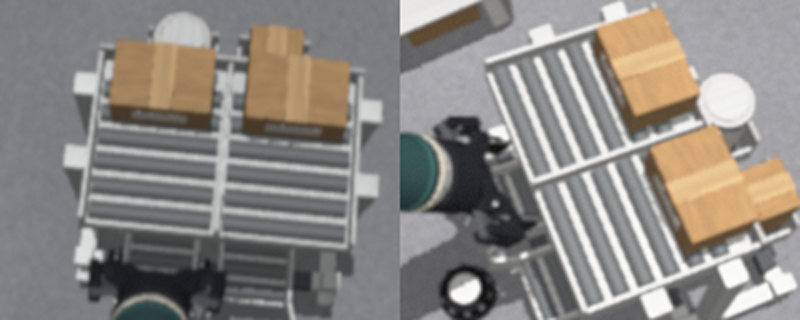

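The tin has left the fingers and isn't visible at the near end, so it has rolled in under the deck. The fingers are clear at top px (290,278).

On the carton side joint 6 would go past −2.55. I'll back off and spin the jaws by 180 − 10.5°, which also lines them up with most of the carton's yaw.

Emit:
jog_arm --plan '[{"claw": 0, "x": 0, "y": 0, "z": -0.03, "turn": 0}, {"claw": 0, "x": 0, "y": 0, "z": -0.05, "turn": 0}, {"claw": 0, "x": 0.01, "y": 0, "z": -0.05, "turn": 0}, {"claw": 0, "x": 0.03, "y": 0, "z": -0.035, "turn": 0}, {"claw": 0, "x": 0, "y": 0, "z": 0, "turn": 10.6}, {"claw": 0, "x": 0, "y": 0, "z": 0, "turn": 10.6}, {"claw": 0, "x": 0, "y": 0, "z": 0, "turn": 10.6}, {"claw": 0, "x": 0, "y": 0, "z": 0, "turn": 10.6}, {"claw": 0, "x": 0, "y": 0, "z": 0, "turn": 10.6}, {"claw": 0, "x": 0, "y": 0, "z": 0, "turn": 10.6}]'

```text
time: 15.42
tool_pos: [0.4207, 0.0327, 0.2594]
tcp_rot: [1.4, 2.243, 0.4]
wrist_force: [-1.3, -0.1, -0.3]
width: 1.003
```

Emit:
jog_arm --plan '[{"claw": 0, "x": 0, "y": 0, "z": 0, "turn": 10.6}, {"claw": 0, "x": 0, "y": 0, "z": 0, "turn": 10.6}, {"claw": 0, "x": 0, "y": 0, "z": 0, "turn": 10.6}, {"claw": 0, "x": 0, "y": 0, "z": 0, "turn": 10.6}, {"claw": 0, "x": 0, "y": 0, "z": 0, "turn": 10.6}, {"claw": 0, "x": 0, "y": 0, "z": 0, "turn": 10.6}, {"claw": 0, "x": 0, "y": 0, "z": 0, "turn": 10.6}, {"claw": 0, "x": 0, "y": 0, "z": 0, "turn": 10.6}, {"claw": 0, "x": 0, "y": 0, "z": 0, "turn": 10.6}, {"claw": 0, "x": 0, "y": 0, "z": 0, "turn": 10.6}]'

```text
time: 16.68
tool_pos: [0.4207, 0.0327, 0.2594]
tcp_rot: [2.967, 0.261, 0.844]
wrist_force: [0.5, -0.4, 0.8]
width: 1.003
```

```bash
python3 -c "
from h import *
to([.405,-.3495,.252])
# tin rolled home?
im=bot.read_camera('top'); cv2.imwrite('pics/t6.png',im[:,:,::-1])
im2=bot.read_camera('scene'); cv2.imwrite('pics/s6.png',im2[:,:,::-1])
"
```

```text
t 16.675 p [0.4207 0.0327 0.2594] q [ 0.0303 -0.6731  2.4137 -0.0191  0.8472  1.4341] F [ 0.462  -0.3518  0.7931] w 1.003
toolz [ 0.5261  0.0016 -0.8504] tooly [ 0.149  -0.9847  0.0903]
tool shift [-0.0836  0.3733 -0.0026] rows 6.376385784436654
```

Emit:
jog_arm --plan '[{"claw": 0, "x": -0.0105, "y": 0.0467, "z": 0, "turn": 0}, {"claw": 0, "x": -0.0105, "y": 0.0467, "z": 0, "turn": 0}, {"claw": 0, "x": -0.0105, "y": 0.0467, "z": 0, "turn": 0}, {"claw": 0, "x": -0.0105, "y": 0.0467, "z": 0, "turn": 0}, {"claw": 0, "x": -0.0105, "y": 0.0467, "z": 0, "turn": 0}, {"claw": 0, "x": -0.0105, "y": 0.0467, "z": 0, "turn": 0}, {"claw": 0, "x": -0.0105, "y": 0.0467, "z": 0, "turn": 0}, {"claw": 0, "x": -0.0105, "y": 0.0467, "z": 0, "turn": 0}, {"claw": 0, "x": 0, "y": 0, "z": 0, "turn": 0}]'

```text
time: 17.9
tool_pos: [0.4077, -0.3533, 0.2505]
tcp_rot: [2.963, 0.27, 0.841]
wrist_force: [-0.2, 0.6, -0.1]
width: 1.0
```

```bash
python3 -c "
from h import *
to([.405,-.3495,.2526]); to([.484,-.3495,.125])
im=bot.read_camera('top'); cv2.imwrite('pics/t7.png',im[:,:,::-1])
hsv=cv2.cvtColor(im,cv2.COLOR_RGB2HSV); m=cv2.inRange(hsv,(8,80,110),(25,255,255))
for c in cv2.findContours(m,0,2)[0]:
    if cv2.contourArea(c)>150: print(cv2.minAreaRect(c),cv2.approxPolyDP(c,4,True).reshape(-1,2).tolist())
a=im[140:300,230:430];b=im[230:390,400:600]
cv2.imwrite('pics/t7v.png',cv2.resize(np.hstack([a,b])[:,:,::-1],(800,320),interpolation=2))"
```

```text
t 17.9 p [ 0.4077 -0.3533  0.2505] q [-1.063  -0.2156  2.1555  0.5796  0.9938  0.0549] F [-0.1747  0.5567 -0.1274] w 1.0
toolz [ 0.5254 -0.0003 -0.8508] tooly [ 0.1534 -0.9836  0.0951]
tool shift [-0.0005 -0.0039 -0.0032] rows 0.08463885966273461
t 17.9 p [ 0.4077 -0.3533  0.2505] q [-1.063  -0.2156  2.1555  0.5796  0.9938  0.0549] F [-0.1747  0.5567 -0.1274] w 1.0
toolz [ 0.5254 -0.0003 -0.8508] tooly [ 0.1534 -0.9836  0.0951]
tool shift [-0.0003 -0.0039  0.1469] rows 2.4488360197157704
((481.79443359375, 311.3899230957031), (41.18859100341797, 27.2769718170166), 79.50852966308594) [[490, 290], [465, 294], [472, 333], [498, 329]]
((311.07421875, 178.25741577148438), (50.547889709472656, 32.537715911865234), 5.710593223571777) [[289, 161], [285, 191], [334, 196], [336, 165]]
((379.12005615234375, 177.619140625), (51.284725189208984, 46.779991149902344), 4.969740867614746) [[357, 153], [352, 196], [401, 203], [404, 172], [382, 169], [380, 155]]
```

View pics/t7v.png

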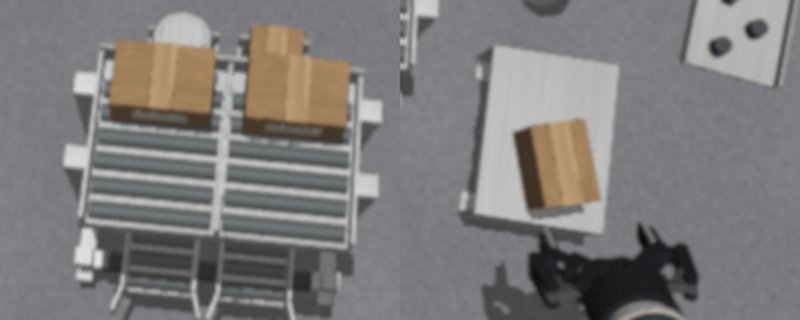

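Both stocked items still stand at their stops, and the near ends of the lanes are empty, so the tin has rolled in out of sight. The carton is untouched at top px (482,311), ahead of the open jaws. Moving in on the carton.

Emit:
jog_arm --plan '[{"claw": 0, "x": 0, "y": -0.004, "z": 0.02, "turn": 0}, {"claw": 0, "x": 0, "y": 0, "z": 0.03, "turn": 0}, {"claw": 0, "x": 0, "y": 0, "z": 0.03, "turn": 0}, {"claw": 0, "x": 0, "y": 0, "z": 0.03, "turn": 0}, {"claw": 0, "x": 0, "y": 0, "z": 0.025, "turn": 0}, {"claw": 0, "x": 0, "y": 0, "z": 0.012, "turn": 0}, {"claw": 0, "x": 0, "y": 0, "z": 0, "turn": 0}]'

```text
time: 18.82
tool_pos: [0.4848, -0.3442, 0.1249]
tcp_rot: [2.966, 0.273, 0.842]
wrist_force: [-0.6, 0.7, -0.4]
width: 1.0
```

```bash
python3 -c "
from h import *
to([.484,-.3495,.125])"
```

```text
t 18.825 p [ 0.4848 -0.3442  0.1249] q [-0.9065  0.0153  2.2038  0.7093  0.6927 -0.024 ] F [-0.6408  0.6608 -0.4294] w 1.0
toolz [ 0.5253  0.0038 -0.8509] tooly [ 0.1567 -0.9833  0.0923]
tool shift [-0.0016  0.0051 -0.0005] rows 0.08934838385046714
```

Emit:
jog_arm --plan '[{"claw": 0, "x": -0.0015, "y": 0.005, "z": 0, "turn": 0}, {"claw": 0.15, "x": 0, "y": 0, "z": 0, "turn": 0}, {"claw": 0.25, "x": 0, "y": 0, "z": 0, "turn": 0}, {"claw": 0.7, "x": 0, "y": 0, "z": 0, "turn": 0}, {"claw": 0.7, "x": 0, "y": 0, "z": 0, "turn": 0}, {"claw": 0.7, "x": 0, "y": 0, "z": 0, "turn": 0}]' --newtons 50

```text
time: 19.58
tool_pos: [0.485, -0.3524, 0.1276]
tcp_rot: [2.961, 0.27, 0.846]
wrist_force: [-3.1, 0.9, 6.6]
width: 0.752
```

```bash
python3 -c "
from h import *
s,R=st(); print(R.T)
im=bot.read_camera('top'); cv2.imwrite('pics/t8.png',im[:,:,::-1])
hsv=cv2.cvtColor(im,cv2.COLOR_RGB2HSV); m=cv2.inRange(hsv,(8,80,110),(25,255,255))
for c in cv2.findContours(m,0,2)[0]:
    if cv2.contourArea(c)>150: print(cv2.minAreaRect(c),cv2.approxPolyDP(c,4,True).reshape(-1,2).tolist())
"
```

```text
t 19.575 p [ 0.485  -0.3524  0.1276] q [-0.9168  0.0208  2.1935  0.7112  0.6966 -0.0312] F [-3.0916  0.9163  6.5683] w 0.752
toolz [ 0.5283 -0.0008 -0.8491] tooly [ 0.1531 -0.9835  0.0962]
[[ 0.8351  0.1808  0.5195]
 [ 0.1531 -0.9835  0.0962]
 [ 0.5283 -0.0008 -0.8491]]
((481.35992431640625, 306.0199890136719), (29.839906692504883, 27.860008239746094), 81.8698959350586) [[467, 293], [470, 316], [495, 317], [492, 291]]
((311.0744323730469, 178.16217041015625), (50.733299255371094, 32.62691116333008), 5.079607963562012) [[289, 161], [285, 191], [334, 196], [336, 164]]
((379.1163330078125, 177.66229248046875), (51.284725189208984, 46.866615295410156), 4.969740867614746) [[357, 153], [352, 196], [401, 203], [404, 172], [382, 169], [380, 155]]
```

The carton is gripped (width 0.75). I'll lift it, turn the jaws back level, and carry it to the right lane.

Emit:
jog_arm --plan '[{"claw": 0.7, "x": 0.007, "y": 0.0013, "z": -0.0115, "turn": 0}, {"claw": 0.7, "x": 0.015, "y": 0.0028, "z": -0.0245, "turn": 0}, {"claw": 0.7, "x": 0.015, "y": 0.0028, "z": -0.0245, "turn": 0}, {"claw": 0.7, "x": 0.015, "y": 0.0028, "z": -0.0245, "turn": 0}, {"claw": 0.7, "x": 0, "y": 0, "z": 0, "turn": 5.3}, {"claw": 0.7, "x": 0, "y": 0, "z": 0, "turn": 5.2}, {"claw": 0.7, "x": 0, "y": 0, "z": 0, "turn": 0}]' --newtons 70

```text
time: 20.5
tool_pos: [0.4836, -0.3503, 0.2241]
tcp_rot: [-3.019, 0.001, -0.855]
wrist_force: [-1.1, -0.4, -4.9]
width: 0.747
```

```bash
python3 -c "
from h import *
to([.415,-.077,.23])"
```

```text
t 20.5 p [ 0.4836 -0.3503  0.2241] q [-0.9158 -0.0978  2.106   0.5801  0.8663  0.3328] F [-1.1335 -0.3581 -4.9255] w 0.747
toolz [ 0.5241  0.0032 -0.8516] tooly [ 0.0005 -1.     -0.0035]
tool shift [-0.0557 -0.2734 -0.0401] rows 4.698111411946372
```

Emit:
jog_arm --plan '[{"claw": 0.7, "x": -0.004, "y": -0.0195, "z": -0.003, "turn": 0}, {"claw": 0.7, "x": -0.008, "y": -0.039, "z": -0.0058, "turn": 0}, {"claw": 0.7, "x": -0.008, "y": -0.039, "z": -0.0058, "turn": 0}, {"claw": 0.7, "x": -0.008, "y": -0.039, "z": -0.0058, "turn": 0}, {"claw": 0.7, "x": -0.008, "y": -0.039, "z": -0.0058, "turn": 0}, {"claw": 0.7, "x": -0.008, "y": -0.039, "z": -0.0058, "turn": 0}, {"claw": 0.7, "x": -0.008, "y": -0.039, "z": -0.0058, "turn": 0}, {"claw": 0.7, "x": -0.004, "y": -0.0195, "z": -0.003, "turn": 0}, {"claw": 0.7, "x": 0, "y": 0, "z": 0, "turn": 0}, {"claw": 0.7, "x": 0, "y": 0, "z": 0, "turn": 0}]'

```text
time: 21.75
tool_pos: [0.4155, -0.0783, 0.2309]
tcp_rot: [-3.02, 0.001, -0.858]
wrist_force: [0.8, 0.2, -4.7]
width: 0.742
```

```bash
python3 -c "
from h import *
s,R=to([.415,-.077,.18]),0
for n,f in(('top','t9'),('scene','s9')):
    im=bot.read_camera(n); cv2.imwrite(f'pics/{f}.png',im[:,:,::-1])
    hsv=cv2.cvtColor(im,cv2.COLOR_RGB2HSV); m=cv2.inRange(hsv,(8,70,60),(25,255,255))
    for c in cv2.findContours(m,0,2)[0]:
        if cv2.contourArea(c)>150: print(n,cv2.minAreaRect(c),cv2.approxPolyDP(c,3,True).reshape(-1,2).tolist())
a=cv2.imread('pics/t9.png')[230:330,290:390]; b=cv2.imread('pics/s9.png')[240:340,180:280]
cv2.imwrite('pics/t9v.png',cv2.resize(np.hstack([a,b]),(800,400),interpolation=2))"
```

```text
t 21.75 p [ 0.4155 -0.0783  0.2309] q [-0.4282 -0.6381  2.4497  0.2992  0.8413  0.9983] F [ 0.8074  0.1936 -4.6834] w 0.742
toolz [ 0.5256  0.0017 -0.8507] tooly [ 0.0001 -1.     -0.0019]
tool shift [-0.0272 -0.0012  0.043 ] rows 0.848189906244514
top ((356.987548828125, 323.7493591308594), (35.20602035522461, 34.45695877075195), 2.862405300140381) [[341, 309], [344, 334], [357, 341], [368, 341], [374, 336], [374, 308]]
top ((310.8118591308594, 181.38119506835938), (51.045413970947266, 39.801490783691406), 5.710592269897461) [[289, 160], [287, 199], [295, 199], [296, 194], [322, 196], [322, 202], [333, 203], [336, 164]]
top ((378.4358825683594, 180.96238708496094), (51.419185638427734, 54.41254425048828), 3.814074993133545) [[356, 153], [352, 205], [373, 201], [390, 203], [390, 209], [399, 209], [404, 172], [383, 169], [381, 155]]
scene ((238.5155792236328, 298.4286804199219), (35.913578033447266, 40.4078369140625), 68.62937927246094) [[248, 277], [215, 291], [221, 308], [232, 316], [262, 307]]
scene ((381.03448486328125, 241.08621215820312), (60.722373962402344, 64.99337005615234), 68.19859313964844) [[410, 230], [389, 235], [379, 214], [373, 213], [345, 223], [343, 233], [350, 238], [360, 260], [358, 268], [365, 276], [397, 260], [403, 265], [419, 253]]
scene ((342.6581726074219, 183.71380615234375), (56.06089782714844, 40.111846923828125), 66.50143432617188) [[350, 154], [318, 165], [319, 179], [323, 177], [335, 215], [366, 204], [369, 196]]
scene ((241.95388793945312, 162.6939697265625), (6.897963047027588, 37.161277770996094), 66.50143432617188) [[258, 153], [224, 168], [228, 172], [258, 159]]
```

View pics/t9v.png

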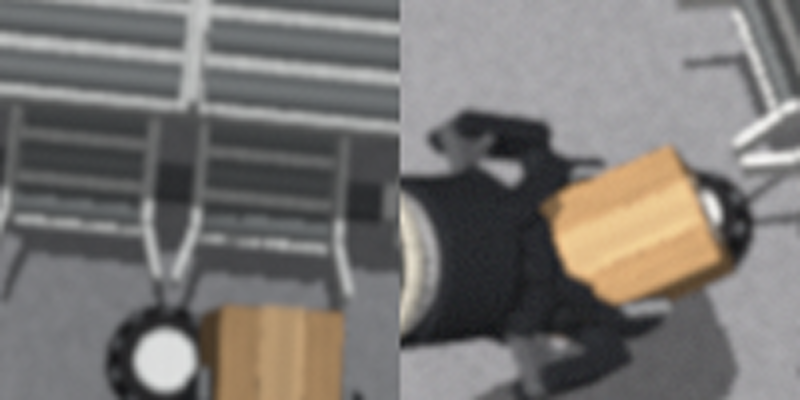

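The carton is held in front of the right lane. Its top-face front corners are at top px (343.8,306.8) and (375.5,308.3), and scene px (248,277) and (260.5,307). Computing its pose.

```bash
python3 -c "
from h import *
np.set_printoptions(precision=4,suppress=True)
a=onz('top',[(343.8,306.8),(375.5,308.3)],.273); b=onz('scene',[(248,277),(260.5,307)],.273)
for c in(a,b): v=c[0]-c[1]; print(c,c.mean(0),np.linalg.norm(v),'yaw',np.degrees(np.arctan2(-v[0],v[1])))
print(two((248,277),(343.8,306.8)),two((260.5,307),(375.5,308.3)))
t=lambda x,y:(290+x/4-.4,230+y/4-.4)
print('guides R',onz('top',[t(200,190),t(341,190),t(195,225),t(335,225)],.117))"
```

```text
[[ 0.446  -0.0446  0.273 ]
 [ 0.449  -0.1074  0.273 ]] [ 0.4475 -0.076   0.273 ] 0.06289825973075402 yaw 2.8091506787910334
[[ 0.4493 -0.0497  0.273 ]
 [ 0.4515 -0.1137  0.273 ]] [ 0.4504 -0.0817  0.273 ] 0.06407799568594592 yaw 1.945525159233986
(array([ 0.4478, -0.0452,  0.2557]), np.float64(0.0011800831067073458)) (array([ 0.4505, -0.1096,  0.2528]), np.float64(0.00021110146778804842))
guides R [[ 0.5243 -0.0365  0.117 ]
 [ 0.532  -0.1169  0.117 ]
 [ 0.504  -0.0354  0.117 ]
 [ 0.5117 -0.115   0.117 ]]
```

```bash
python3 -c "
from h import *
np.set_printoptions(precision=1,suppress=True)
print('pred top/bottom corners',proj('scene',[[.4475,-.045,.273],[.449,-.107,.273],[.4475,-.045,.193],[.449,-.107,.193],[.405,-.107,.273],[.405,-.107,.193]]).tolist())
g=cv2.cvtColor(cv2.imread('pics/s9.png'),cv2.COLOR_BGR2HSV)
a=proj('scene',[[.41,-.066,.273]])[0];b=proj('scene',[[.47,-.066,.273]])[0]
for k in np.linspace(0,1.3,27):
    p=a+(b-a)*k; print(p.round(1),g[int(round(p[1])),int(round(p[0]))].tolist(),end=' ')
print()
a=proj('scene',[[.435,-.08,.273]])[0];b=proj('scene',[[.435,-.14,.273]])[0]
for k in np.linspace(0,1.,21):
    p=a+(b-a)*k; print(p.round(1),g[int(round(p[1])),int(round(p[0]))].tolist(),end=' ')
"
```

```text
pred top/bottom corners [[246.308634506985, 275.1524856318678], [258.0562680133397, 304.2343170075934], [251.90737141874865, 283.9926272005871], [262.86997850998347, 311.00512352216276], [236.36243998476976, 312.868050263117], [242.83998621817187, 319.0083927969272]]
[231.7 292.2] [16, 112, 218] [233.2 291.6] [17, 106, 223] [234.6 291. ] [16, 111, 220] [236.1 290.5] [16, 113, 207] [237.5 289.9] [16, 109, 219] [239.  289.3] [15, 114, 212] [240.5 288.7] [16, 110, 218] [241.9 288.2] [16, 108, 222] [243.4 287.6] [17, 104, 226] [244.8 287. ] [16, 109, 220] [246.3 286.4] [16, 112, 218] [247.8 285.9] [17, 103, 228] [249.2 285.3] [16, 107, 226] [250.7 284.7] [16, 102, 213] [252.2 284.1] [16, 81, 152] [253.6 283.6] [15, 45, 79] [255.1 283. ] [90, 3, 77] [256.5 282.4] [130, 6, 138] [258.  281.8] [113, 7, 143] [259.5 281.3] [130, 5, 164] [260.9 280.7] [120, 3, 161] [262.4 280.1] [128, 6, 158] [263.8 279.5] [0, 2, 159] [265.3 279. ] [10, 4, 180] [266.8 278.4] [0, 1, 181] [268.2 277.8] [165, 3, 193] [269.7 277.2] [128, 6, 174] 
[246.4 294. ] [18, 98, 228] [246.9 295.5] [18, 96, 231] [247.4 296.9] [19, 92, 240] [248.  298.4] [18, 98, 235] [248.5 299.8] [16, 114, 210] [249.1 301.3] [16, 115, 213] [249.6 302.7] [16, 116, 214] [250.1 304.2] [16, 116, 213] [250.7 305.6] [15, 116, 216] [251.2 307.1] [16, 114, 206] [251.8 308.5] [17, 116, 108] [252.3 310. ] [16, 113, 90] [252.8 311.4] [15, 109, 91] [253.4 312.9] [5, 30, 93] [253.9 314.4] [150, 3, 94] [254.5 315.8] [120, 5, 98] [255.  317.3] [120, 3, 98] [255.5 318.7] [140, 8, 96] [256.1 320.2] [135, 5, 94] [256.6 321.6] [150, 3, 97] [257.2 323.1] [120, 5, 98]
```

The carton is about 3° off in yaw and a few degrees nose-down and rolled, all well within limits. I'll shift 5 mm towards −y to centre its underside, then lower to entry height and go in.

Emit:
jog_arm --plan '[{"claw": 0.7, "x": -0.0134, "y": 0.0024, "z": 0.0217, "turn": 0}, {"claw": 0.7, "x": -0.0134, "y": 0.0023, "z": 0.0217, "turn": 0}, {"claw": 0.7, "x": 0.0184, "y": 0, "z": 0.0113, "turn": 0}, {"claw": 0.7, "x": 0.0184, "y": 0, "z": 0.0113, "turn": 0}, {"claw": 0.7, "x": 0.0184, "y": 0, "z": 0.0113, "turn": 0}, {"claw": 0.7, "x": 0.0184, "y": 0, "z": 0.0113, "turn": 0}, {"claw": 0.7, "x": 0.0184, "y": 0, "z": 0.0113, "turn": 0}, {"claw": 0.7, "x": 0.009, "y": 0, "z": 0.0057, "turn": 0}, {"claw": 0.7, "x": 0.009, "y": 0, "z": 0.0057, "turn": 0}, {"claw": 0.7, "x": 0, "y": 0, "z": 0, "turn": 0}]'

```text
time: 23.1
tool_pos: [0.5454, -0.0832, 0.1802]
tcp_rot: [-3.02, 0.003, -0.858]
wrist_force: [-0.6, -0.1, -4.6]
width: 0.743
```

```bash
python3 -c "
from h import *
to([.545,-.082,.145])"
```

```text
t 23.1 p [ 0.5454 -0.0832  0.1802] q [-0.2939 -0.2468  2.3169  0.295   0.5574  1.0685] F [-0.5552 -0.1415 -4.6292] w 0.743
toolz [ 0.5257  0.0016 -0.8507] tooly [-0.001  -1.     -0.0025]
tool shift [-0.0188 -0.0011  0.0297] rows 0.5865052405449066
```

Emit:
jog_arm --plan '[{"claw": 0.7, "x": -0.0062, "y": -0.001, "z": 0.01, "turn": 0}, {"claw": 0.7, "x": -0.0062, "y": 0, "z": 0.01, "turn": 0}, {"claw": 0.7, "x": -0.004, "y": 0, "z": 0.006, "turn": 0}, {"claw": 0.7, "x": -0.0022, "y": 0, "z": 0.0037, "turn": 0}, {"claw": 0.7, "x": 0, "y": 0, "z": 0, "turn": 0}]'

```text
time: 23.72
tool_pos: [0.5446, -0.0817, 0.1446]
tcp_rot: [-3.02, 0.002, -0.857]
wrist_force: [0.1, 0.3, -4.7]
width: 0.74
```

Emit:
jog_arm --plan '[{"claw": 0.7, "x": -0.0008, "y": 0, "z": 0.0013, "turn": 0}, {"claw": 0.7, "x": -0.0008, "y": 0, "z": 0.0013, "turn": 0}, {"claw": 0.7, "x": 0, "y": 0, "z": 0, "turn": 0}]'

```text
time: 24.1
tool_pos: [0.5449, -0.0818, 0.1422]
tcp_rot: [-3.02, 0.002, -0.858]
wrist_force: [0.2, 0.3, -5.0]
width: 0.745
```

Emit:
jog_arm --plan '[{"claw": 0.7, "x": -0.0008, "y": 0, "z": 0.0013, "turn": 0}, {"claw": 0.7, "x": -0.0008, "y": 0, "z": 0.0013, "turn": 0}, {"claw": 0.7, "x": 0, "y": 0, "z": 0, "turn": 0}]'

```text
time: 24.48
tool_pos: [0.5458, -0.082, 0.1402]
tcp_rot: [-3.019, 0.002, -0.862]
wrist_force: [-0.4, 1.0, -0.7]
width: 0.742
```

Emit:
jog_arm --plan '[{"claw": 0.7, "x": -0.0008, "y": 0, "z": 0.0013, "turn": 0}, {"claw": 0.7, "x": 0, "y": 0, "z": 0, "turn": 0}]'

```text
time: 24.72
tool_pos: [0.5467, -0.0822, 0.1399]
tcp_rot: [-3.019, 0.002, -0.865]
wrist_force: [1.4, 2.3, 5.0]
width: 0.742
```

Touchdown at the expected height (TCP z 0.140). Releasing slowly.

Emit:
jog_arm --plan '[{"claw": 0.28, "x": 0, "y": 0, "z": 0, "turn": 0}, {"claw": 0.24, "x": 0, "y": 0, "z": 0, "turn": 0}, {"claw": 0.2, "x": 0, "y": 0, "z": 0, "turn": 0}, {"claw": 0.14, "x": 0, "y": 0, "z": 0, "turn": 0}, {"claw": 0.07, "x": 0, "y": 0, "z": 0, "turn": 0}, {"claw": 0, "x": 0, "y": 0, "z": 0, "turn": 0}, {"claw": 0, "x": 0, "y": 0, "z": 0, "turn": 0}, {"claw": 0, "x": 0, "y": 0, "z": 0, "turn": 0}, {"claw": 0, "x": 0, "y": 0, "z": 0, "turn": 0}, {"claw": 0, "x": 0, "y": 0, "z": 0, "turn": 0}]'

```text
time: 25.98
tool_pos: [0.5449, -0.0818, 0.1376]
tcp_rot: [-3.02, 0.002, -0.858]
wrist_force: [0.1, -0.8, 0.5]
width: 1.002
```

```bash
python3 -c "
from h import *
st()
for n,f in(('top','t10'),('scene','s10')):
    im=bot.read_camera(n); cv2.imwrite(f'pics/{f}.png',im[:,:,::-1])
    hsv=cv2.cvtColor(im,cv2.COLOR_RGB2HSV); m=cv2.inRange(hsv,(8,70,40),(25,255,255))
    for c in cv2.findContours(m,0,2)[0]:
        if cv2.contourArea(c)>15: print(n,cv2.contourArea(c),cv2.boundingRect(c))"
```

```text
t 25.975 p [ 0.5449 -0.0818  0.1376] q [-0.2908 -0.188   2.3601  0.3508  0.4595  1.0065] F [ 0.1335 -0.768   0.5439] w 1.002
toolz [ 0.5261  0.0016 -0.8505] tooly [-0.0008 -1.     -0.0024]
top 20.0 (365, 264, 9, 7)
top 46.5 (346, 262, 14, 9)
top 1737.5 (285, 160, 53, 44)
top 2126.5 (352, 153, 53, 57)
scene 2742.0 (343, 213, 77, 64)
scene 1908.0 (317, 154, 53, 62)
scene 205.0 (224, 153, 36, 20)
```

Some brown still shows near the gripper at top px (346–374, 262–271). I'll wait a second and check whether it moves.

Emit:
jog_arm --plan '[{"claw": 0, "x": 0, "y": 0, "z": 0, "turn": 0}, {"claw": 0, "x": 0, "y": 0, "z": 0, "turn": 0}, {"claw": 0, "x": 0, "y": 0, "z": 0, "turn": 0}, {"claw": 0, "x": 0, "y": 0, "z": 0, "turn": 0}]'

```text
time: 26.58
tool_pos: [0.5449, -0.0818, 0.1376]
tcp_rot: [-3.02, 0.002, -0.858]
wrist_force: [-0.8, 0.2, 0.6]
width: 1.005
```

```bash
cat > brown.py <<'E'
from h import *
def brown(tag):
    for n in('top','scene'):
        im=bot.read_camera(n); cv2.imwrite(f'pics/{n}{tag}.png',im[:,:,::-1])
        hsv=cv2.cvtColor(im,cv2.COLOR_RGB2HSV); m=cv2.inRange(hsv,(8,70,40),(25,255,255))
        for c in cv2.findContours(m,0,2)[0]:
            if cv2.contourArea(c)>15: print(n,cv2.contourArea(c),cv2.boundingRect(c))
E
python3 -c "
from brown import *
brown(11); np.set_printoptions(precision=4,suppress=True)
print(onz('top',[(353,262),(353,270),(370,270)],.178))
im=cv2.imread('pics/top11.png'); print(cv2.cvtColor(im,cv2.COLOR_BGR2HSV)[255:285:2,352].tolist());print(cv2.cvtColor(im,cv2.COLOR_BGR2HSV)[266,340:382:2].tolist())"
```

```text
top 1734.5 (285, 160, 53, 44)
top 2127.5 (352, 153, 53, 57)
scene 2743.0 (343, 213, 77, 64)
scene 1906.5 (317, 154, 53, 62)
scene 208.0 (224, 153, 36, 20)
[[ 0.5523 -0.0607  0.178 ]
 [ 0.5347 -0.0622  0.178 ]
 [ 0.5383 -0.0992  0.178 ]]
[[98, 12, 87], [90, 3, 158], [90, 2, 142], [105, 6, 79], [90, 7, 69], [100, 12, 63], [105, 6, 87], [90, 3, 96], [100, 12, 64], [98, 15, 67], [100, 12, 63], [105, 22, 46], [105, 31, 33], [110, 23, 33], [105, 35, 29]]
[[90, 3, 91], [90, 7, 74], [90, 3, 81], [90, 3, 76], [90, 7, 75], [90, 7, 72], [105, 8, 68], [100, 12, 66], [105, 8, 64], [100, 12, 64], [100, 12, 63], [105, 16, 63], [90, 12, 63], [100, 12, 63], [105, 8, 63], [98, 15, 66], [100, 11, 68], [90, 3, 81], [75, 5, 101], [105, 7, 77], [120, 7, 74]]
```

It has rolled on. I'll back the tool out along its own axis, let things settle, then compare the pictures with the initial ones around the rack.

Emit:
jog_arm --plan '[{"claw": 0, "x": 0, "y": 0, "z": -0.03, "turn": 0}, {"claw": 0, "x": 0, "y": 0, "z": -0.05, "turn": 0}, {"claw": 0, "x": -0.01, "y": 0, "z": -0.05, "turn": 0}, {"claw": 0, "x": -0.03, "y": 0.02, "z": -0.035, "turn": 0}, {"claw": 0, "x": 0, "y": 0.06, "z": 0, "turn": 0}, {"claw": 0, "x": 0, "y": 0.06, "z": 0, "turn": 0}, {"claw": 0, "x": 0, "y": 0.06, "z": 0, "turn": 0}, {"claw": 0, "x": 0, "y": 0.06, "z": 0, "turn": 0}, {"claw": 0, "x": 0, "y": 0, "z": 0, "turn": 0}, {"claw": 0, "x": 0, "y": 0, "z": 0, "turn": 0}]'

```text
time: 27.92
tool_pos: [0.4235, -0.3416, 0.2555]
tcp_rot: [-3.019, 0.004, -0.857]
wrist_force: [0.1, -0.4, -0.4]
width: 1.002
```

```bash
python3 -c "
from brown import *
brown(12); st()
for n in('top','scene'):
    a=cv2.imread(f'pics/{n}0.png');b=cv2.imread(f'pics/{n}12.png')
    d=cv2.absdiff(a,b).max(2); m=(d>25).astype(np.uint8)*255
    for c in cv2.findContours(m,0,2)[0]:
        if cv2.contourArea(c)>6:
            x,y,w,h=cv2.boundingRect(c); print(n,(x,y,w,h),cv2.contourArea(c),'before',a[y:y+h,x:x+w].mean((0,1)).astype(int),'after',b[y:y+h,x:x+w].mean((0,1)).astype(int))
P=[]
ux,uy=np.array([.9945,0,-.105]),np.array([.105,0,.9945])
for nm,x,y,hl,hw,h in(('tin2',.775-.068,.031,.034,.034,.095),('carton2',.66+.108-.09,-.079,.045,.031,.08)):
    z=.085-.105*(x-.66)
    for sx in(-1,1): 
        for sy in(-1,1): q=np.array([x,y+sy*hw,z])+ux*sx*hl+uy*h; print(nm,sx,sy,proj('top',q)[0].round(),proj('scene',q)[0].round())
"
```

```text
top 1736.5 (285, 160, 53, 44)
top 2128.0 (352, 153, 53, 57)
scene 2746.5 (343, 213, 78, 64)
scene 1910.5 (317, 154, 53, 62)
scene 209.0 (224, 153, 36, 20)
t 28.025 p [ 0.4238 -0.3405  0.256 ] q [-1.0158 -0.222   2.1503  0.5693  0.9823  0.2885] F [-0.2429  0.2396 -0.1399] w 1.001
toolz [ 0.5259  0.0027 -0.8506] tooly [ 0.0005 -1.     -0.0029]
top (286, 477, 11, 3) 11.5 before [45 44 28] after [71 70 46]
top (225, 433, 92, 47) 2868.0 before [116 113 107] after [77 76 66]
top (525, 410, 49, 32) 1149.5 before [125 121 121] after [59 60 60]
top (0, 408, 8, 21) 94.0 before [70 68 67] after [128 125 124]
top (23, 396, 176, 84) 6579.0 before [108 105 104] after [128 124 124]
top (381, 289, 205, 191) 15431.5 before [125 123 124] after [109 107 104]
top (155, 238, 36, 40) 571.0 before [155 157 156] after [196 198 198]
scene (134, 468, 4, 12) 14.0 before [153 150 151] after [163 176 181]
scene (290, 394, 57, 54) 1555.5 before [173 196 216] after [229 231 233]
scene (95, 357, 18, 30) 191.5 before [63 63 43] after [84 84 56]
scene (0, 324, 301, 156) 17868.0 before [139 137 135] after [112 111 105]
scene (0, 310, 8, 9) 6.5 before [37 37 37] after [58 57 58]
scene (0, 301, 16, 9) 69.5 before [ 98 101 103] after [141 147 150]
scene (218, 114, 33, 39) 704.0 before [159 162 165] after [218 221 223]
scene (218, 103, 18, 9) 53.5 before [203 204 205] after [177 177 178]
scene (0, 102, 145, 269) 14816.5 before [128 126 124] after [121 120 114]
scene (0, 0, 58, 76) 2147.0 before [61 62 61] after [ 96  99 101]
tin2 -1 -1 [332. 202.] [347. 228.]
tin2 -1 1 [302. 199.] [335. 202.]
tin2 1 -1 [335. 174.] [375. 218.]
tin2 1 1 [305. 172.] [363. 192.]
carton2 -1 -1 [378. 226.] [349. 280.]
carton2 -1 1 [350. 223.] [338. 255.]
carton2 1 -1 [380. 189.] [386. 266.]
carton2 1 1 [353. 186.] [375. 241.]
```

Emit:
jog_arm --plan '[{"claw": 0, "x": 0, "y": 0, "z": 0, "turn": 0}, {"claw": 0, "x": 0, "y": 0, "z": 0, "turn": 0}, {"claw": 0, "x": 0, "y": 0, "z": 0, "turn": 0}, {"claw": 0, "x": 0, "y": 0, "z": 0, "turn": 0}, {"claw": 0, "x": 0, "y": 0, "z": 0, "turn": 0}, {"claw": 0, "x": 0, "y": 0, "z": 0, "turn": 0}, {"claw": 0, "x": 0, "y": 0, "z": 0, "turn": 0}, {"claw": 0, "x": 0, "y": 0, "z": 0, "turn": 0}]'

```text
time: 29.02
tool_pos: [0.4238, -0.342, 0.2562]
tcp_rot: [-3.02, 0.002, -0.858]
wrist_force: [-0.6, -0.1, -0.2]
width: 0.997
```

```bash
python3 -c "
from brown import *
ims={}
for n in('top','scene'):
    ims[n]=np.mean([bot.read_camera(n).astype(float) for _ in range(4)],0)
    cv2.imwrite(f'pics/{n}13.png',ims[n][:,:,::-1])
for n,old,box in(('top','top0',(255,140,180,165)),('scene','scene0',(240,140,190,205)),('top','t7',(255,140,180,165)),('scene','s6',(240,140,190,205))):
    x,y,w,h=box; a=cv2.imread(f'pics/{old}.png')[y:y+h,x:x+w].astype(float); b=ims[n][y:y+h,x:x+w,::-1]
    d=cv2.GaussianBlur(np.abs(a-b).max(2),(3,3),0); print(n,old,'noise',np.median(d).round(1),d.max().round(1))
    for c in cv2.findContours((d>7).astype(np.uint8),0,2)[0]:
        X,Y,W,H=cv2.boundingRect(c)
        if W*H>8: print('  ',(X+x,Y+y,W,H),a[Y:Y+H,X:X+W].mean((0,1)).astype(int),b[Y:Y+H,X:X+W].mean((0,1)).astype(int))
s=bot.read_state();print(s['time'])"
```

```text
top top0 noise 2.3 4.7
scene scene0 noise 1.6 133.1
   (240, 140, 11, 11) [165 168 170] [218 221 223]
top t7 noise 0.9 3.2
scene s6 noise 7.2 13.6
   (315, 338, 12, 7) [155 153 153] [149 146 147]
   (311, 329, 11, 7) [157 159 160] [151 152 153]
   (310, 322, 4, 6) [141 142 142] [134 135 136]
   (326, 321, 11, 8) [141 142 142] [135 136 136]
   (352, 312, 9, 8) [142 144 144] [136 138 138]
   (290, 297, 4, 4) [115 114 111] [107 107 104]
   (365, 294, 6, 7) [153 150 151] [146 144 144]
   (240, 294, 63, 51) [145 143 143] [139 137 137]
   (328, 290, 3, 5) [148 147 145] [141 141 138]
   (380, 286, 9, 9) [207 208 209] [202 203 204]
   (311, 286, 3, 4) [148 147 144] [142 141 138]
   (244, 286, 16, 16) [199 200 201] [194 195 196]
   (269, 284, 14, 11) [147 145 146] [140 139 139]
   (319, 269, 3, 5) [147 147 144] [141 140 137]
   (297, 251, 3, 4) [147 146 143] [140 139 136]
   (309, 249, 5, 8) [138 137 134] [131 131 128]
   (319, 235, 3, 3) [147 146 143] [140 139 136]
   (240, 140, 190, 205) [151 156 161] [144 149 154]
29.425[ WARN:0@1.554] global loadsave.cpp:1063 imwrite_ Unsupported depth image for selected encoder is fallbacked to CV_8U.
```

The front stock and the bystanders are unchanged, and both items are out of sight under the deck. I'll allow a few more seconds to settle before handing in.

Emit:
jog_arm --plan '[{"claw": 0, "x": 0, "y": 0, "z": 0, "turn": 0}, {"claw": 0, "x": 0, "y": 0, "z": 0, "turn": 0}, {"claw": 0, "x": 0, "y": 0, "z": 0, "turn": 0}, {"claw": 0, "x": 0, "y": 0, "z": 0, "turn": 0}, {"claw": 0, "x": 0, "y": 0, "z": 0, "turn": 0}, {"claw": 0, "x": 0, "y": 0, "z": 0, "turn": 0}, {"claw": 0, "x": 0, "y": 0, "z": 0, "turn": 0}, {"claw": 0, "x": 0, "y": 0, "z": 0, "turn": 0}, {"claw": 0, "x": 0, "y": 0, "z": 0, "turn": 0}, {"claw": 0, "x": 0, "y": 0, "z": 0, "turn": 0}]'

```text
time: 30.68
tool_pos: [0.4239, -0.342, 0.2562]
tcp_rot: [-3.02, 0.002, -0.858]
wrist_force: [-0.2, 0.5, -0.6]
width: 0.993
```

Emit:
jog_arm --plan '[{"claw": 0, "x": 0, "y": 0, "z": 0, "turn": 0}, {"claw": 0, "x": 0, "y": 0, "z": 0, "turn": 0}, {"claw": 0, "x": 0, "y": 0, "z": 0, "turn": 0}, {"claw": 0, "x": 0, "y": 0, "z": 0, "turn": 0}, {"claw": 0, "x": 0, "y": 0, "z": 0, "turn": 0}, {"claw": 0, "x": 0, "y": 0, "z": 0, "turn": 0}, {"claw": 0, "x": 0, "y": 0, "z": 0, "turn": 0}, {"claw": 0, "x": 0, "y": 0, "z": 0, "turn": 0}, {"claw": 0, "x": 0, "y": 0, "z": 0, "turn": 0}, {"claw": 0, "x": 0, "y": 0, "z": 0, "turn": 0}]'

```text
time: 31.92
tool_pos: [0.4239, -0.3419, 0.2562]
tcp_rot: [-3.02, 0.002, -0.858]
wrist_force: [-0.5, -0.1, -0.5]
width: 0.997
```

```bash
python3 -c "
from h import *
print(bot.read_state()['time']); print(bot.finish_job())"
```

```text
31.925
the job is handed in; nothing more can be done
None
```

I put both items into their lanes and handed the job in at 31.9 s, but I couldn't confirm that either one is resting against the item in front. Their final positions are hidden from both cameras under the upper deck.

- **Leaning the tool:** The moves offered no way to tilt the tool. I pushed the arm against its reach limit in free air above the rack, which tilted it to about 32°.
- **Placing:** The tin went into the left lane and the carton into the right lane. I lowered each one until the wrist force showed it had touched the rollers, with no more than about 6 N of push, then let go slowly.
- **Carton angle:** Before it went in, the carton was about 2–3° off in yaw and, by a rougher estimate, about 5° off in roll and pitch. I could not recheck it after release.

**Last checks:**
- Both items rolled out of the visible near end of the lanes by themselves.
- Comparing pictures with the start showed no change in the rack area, including the front tin and front carton. The wheel nut and soap bottle showed no movement either.
- Wrist force stayed within about 7 N at every reading, with no sign of a bump against the rack.
- One two-view height of the carton (about 0.255 m) disagreed with the expected 0.273 m. I took it to be mostly a badly picked corner, and the touchdown height then matched what I expected.

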